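# Finish the row of reagent bottles in order of height

## Task

Put the four loose amber bottles back into the blue bottle rack, one upright in the middle of each empty white drip tray, so that the row gets steadily shorter from the big bottle at one end to the little vial at the other. Set them down gently, do not tip any bottle over, and leave the big bottle and the vial where they stand.

Things in the scene. Friction and masses are not known exactly. Their poses are not given: they have to be found in the camera images.
- bottle_250: loose amber reagent bottle, tallest of the four: round body 64 mm across, 140 mm tall in all, with a black screw cap 38 mm across and 26 mm high at the top (a 4 mm neck ring of the cap's width under it, then the sloping shoulder), white paper label; about 420 g. It stands on the bench somewhere in front of the rack. Origin: centre of its underside, z up along its axis.
- bottle_125: loose amber reagent bottle, second tallest: round body 54 mm across, 114 mm tall in all, with a black screw cap 34 mm across and 24 mm high at the top (a 4 mm neck ring of the cap's width under it, then the sloping shoulder), white paper label; about 230 g. It stands on the bench somewhere in front of the rack. Origin: centre of its underside, z up along its axis.
- bottle_60: loose amber reagent bottle, third tallest: round body 44 mm across, 92 mm tall in all, with a black screw cap 30 mm across and 22 mm high at the top (a 4 mm neck ring of the cap's width under it, then the sloping shoulder), white paper label; about 120 g. It stands on the bench somewhere in front of the rack. Origin: centre of its underside, z up along its axis.
- bottle_30: loose amber reagent bottle, shortest of the four: round body 36 mm across, 74 mm tall in all, with a black screw cap 26 mm across and 20 mm high at the top (a 4 mm neck ring of the cap's width under it, then the sloping shoulder), white paper label; about 65 g. It stands on the bench somewhere in front of the rack. Origin: centre of its underside, z up along its axis.
- big_bottle: big amber bottle that already stands in the tray at one end of the rack (either end) and stays there: 80 mm across, 172 mm tall, black cap 46 mm across. Loose. Origin: centre of its underside.
- vial: little amber bottle that already stands in the tray at the other end of the rack and stays there: 28 mm across, 54 mm tall, black cap 22 mm across. Loose. Origin: centre of its underside.
- tray_a: one of four like, empty, square white drip trays, fixed in a straight row of six along a blue rack, letters in any order (the big bottle and the vial stand in the end trays). 90 mm across the row (its x), 92 mm along it (y), 12 mm high, walls and floor 3 mm, spaced 96 mm. Origin: centre of the underside, 18 mm above the bench; a bottle in it stands 3 mm higher.
- tray_b: another of the four empty white drip trays, like tray_a: 90 x 92 x 12 mm, floor 3 mm thick. Its place in the row is random. Origin: centre of the underside, 18 mm above the bench; x across the row, y along it. The rack's rear rail, 54 mm behind the row's centre line, reaches 50 mm above the bench, the front lip 26 mm.
- tray_c: another of the four empty white drip trays, like tray_a: 90 x 92 x 12 mm, floor 3 mm thick. Its place in the row is random. Origin: centre of the underside, 18 mm above the bench; x across the row, y along it. The rack's rear rail, 54 mm behind the row's centre line, reaches 50 mm above the bench, the front lip 26 mm.
- tray_d: another of the four empty white drip trays, like tray_a: 90 x 92 x 12 mm, floor 3 mm thick. Its place in the row is random. Origin: centre of the underside, 18 mm above the bench; x across the row, y along it. The rack's rear rail, 54 mm behind the row's centre line, reaches 50 mm above the bench, the front lip 26 mm.
Not all that is in view belongs to the job. What is shaped like the bottle_60 but turquoise is not meant.

How it is judged (in metres and radians):
At the end, for the whole second after the job is handed in: Each of the four bottles stands released, still and upright (0.06 rad) on a tray floor, within 15 mm of its centre; from the big bottle on, the order is tallest, second, third, shortest; the big bottle and the vial stand upright, within 15 mm of where they were (((horizontal distance between bottle_250 and tray_a below 0.015 m and z of bottle_250 in the frame of tray_a between 0 and 0.007 m) or (horizontal distance between bottle_250 and tray_b below 0.015 m and z of bottle_250 in the frame of tray_b between 0 and 0.007 m) or (horizontal distance between bottle_250 and tray_c below 0.015 m and z of bottle_250 in the frame of tray_c between 0 and 0.007 m) or (horizontal distance between bottle_250 and tray_d below 0.015 m and z of bottle_250 in the frame of tray_d between 0 and 0.007 m)) and horizontal distance between bottle_250 and big_bottle between 0.056 and 0.136 m and angle between each of bottle_250, bottle_125, bottle_60, bottle_30, big_bottle, vial's own z axis and vertical below 0.06 rad and linear speed of each of bottle_250, bottle_125, bottle_60, bottle_30, big_bottle, vial below 0.02 m/s and ((horizontal distance between bottle_125 and tray_a below 0.015 m and z of bottle_125 in the frame of tray_a between 0 and 0.007 m) or (horizontal distance between bottle_125 and tray_b below 0.015 m and z of bottle_125 in the frame of tray_b between 0 and 0.007 m) or (horizontal distance between bottle_125 and tray_c below 0.015 m and z of bottle_125 in the frame of tray_c between 0 and 0.007 m) or (horizontal distance between bottle_125 and tray_d below 0.015 m and z of bottle_125 in the frame of tray_d between 0 and 0.007 m)) and horizontal distance between bottle_125 and big_bottle between 0.152 and 0.232 m and ((horizontal distance between bottle_60 and tray_a below 0.015 m and z of bottle_60 in the frame of tray_a between 0 and 0.007 m) or (horizontal distance between bottle_60 and tray_b below 0.015 m and z of bottle_60 in the frame of tray_b between 0 and 0.007 m) or (horizontal distance between bottle_60 and tray_c below 0.015 m and z of bottle_60 in the frame of tray_c between 0 and 0.007 m) or (horizontal distance between bottle_60 and tray_d below 0.015 m and z of bottle_60 in the frame of tray_d between 0 and 0.007 m)) and horizontal distance between bottle_60 and big_bottle between 0.248 and 0.328 m and ((horizontal distance between bottle_30 and tray_a below 0.015 m and z of bottle_30 in the frame of tray_a between 0 and 0.007 m) or (horizontal distance between bottle_30 and tray_b below 0.015 m and z of bottle_30 in the frame of tray_b between 0 and 0.007 m) or (horizontal distance between bottle_30 and tray_c below 0.015 m and z of bottle_30 in the frame of tray_c between 0 and 0.007 m) or (horizontal distance between bottle_30 and tray_d below 0.015 m and z of bottle_30 in the frame of tray_d between 0 and 0.007 m)) and horizontal distance between bottle_30 and big_bottle between 0.344 and 0.424 m and distance of each of big_bottle, vial from where it was at the start of the episode below 0.015 m); the robot touches nothing.
It fails at once if a bottle is tipped over (leans more than about 35 degrees) (angle between any of bottle_250, bottle_125, bottle_60, bottle_30, big_bottle, vial's own z axis and vertical above 0.6 rad).
It fails at once if the big bottle or the vial is shifted more than 20 mm from its place (distance of any of big_bottle, vial from where it was at the start of the episode above 0.02 m).
It fails at once if a bottle is dropped or banged into a tray (faster than 0.45 m/s over its last 20 mm, as from about 15 mm or more) ((height (world z) of bottle_250 below 0.041 m and linear speed of bottle_250 above 0.45 m/s and (horizontal distance between bottle_250 and tray_a below 0.045 m or horizontal distance between bottle_250 and tray_b below 0.045 m or horizontal distance between bottle_250 and tray_c below 0.045 m or horizontal distance between bottle_250 and tray_d below 0.045 m)) or (height (world z) of bottle_125 below 0.041 m and linear speed of bottle_125 above 0.45 m/s and (horizontal distance between bottle_125 and tray_a below 0.045 m or horizontal distance between bottle_125 and tray_b below 0.045 m or horizontal distance between bottle_125 and tray_c below 0.045 m or horizontal distance between bottle_125 and tray_d below 0.045 m)) or (height (world z) of bottle_60 below 0.041 m and linear speed of bottle_60 above 0.45 m/s and (horizontal distance between bottle_60 and tray_a below 0.045 m or horizontal distance between bottle_60 and tray_b below 0.045 m or horizontal distance between bottle_60 and tray_c below 0.045 m or horizontal distance between bottle_60 and tray_d below 0.045 m)) or (height (world z) of bottle_30 below 0.041 m and linear speed of bottle_30 above 0.45 m/s and (horizontal distance between bottle_30 and tray_a below 0.045 m or horizontal distance between bottle_30 and tray_b below 0.045 m or horizontal distance between bottle_30 and tray_c below 0.045 m or horizontal distance between bottle_30 and tray_d below 0.045 m))).
It also fails if it takes over 112 s, if anything falls off the work surface, if the arm or the gripper's body presses on something with over 40 N, if the wrist force passes 120 N, or if a joint passes its speed limit or range.

## Robot

A 6-joint arm with a two-finger parallel gripper is mounted at the origin on the work surface. World frame = base frame: x ahead of the robot, y to its left, z up, the work surface at z = 0. Lengths are in mm, angles in rad, forces in N, time in s.
With the tool pointing down it reaches from about 400 to 925 mm from the base axis. Payload 12.5 kg.
Tool frame: the origin (TCP) lies on the centre line of the jaws, within the pads' length; the fingertips stand 17 mm ahead of it and the grasp point (between the pads) lies 2 mm behind it; z points along the fingers, y is the line along which they close (so a half turn about z gives the same grasp; the last joint's range is limited). The gripper opens to 95 mm and grips with 3 to 60 N. Pads are 20 mm wide; open, the fingers measure 119 mm over their backs; the gripper's body (75 mm by 180 mm) begins 59 mm behind the grasp point.
Start: joints at [1.178, 0.491, 1.559, -0, 1.092, -0.106], TCP at [176.785, 599.493, 231.661] pointing down, gripper open.
Joint ranges: [-3.1, 3.1], [-0.84, 2.19], [0.05, 2.79], [-1.13, 4.28], [0.06, 2.93], [-2.69, 2.69]. Speed limits (rad/s): [2.22, 2.22, 2.79, 3.14, 3.14, 3.14].

## Interface

Orientations are given as [roll, pitch, yaw] about the fixed x, y, z axes, in that order (R = Rz(yaw) Ry(pitch) Rx(roll)).
In Python, from cell import env gives the robot as it stands.
- The arm moves only by the tool drive_tool, never from a script. Its argument "deltas" is text: rows parted by semicolons, each of 4 numbers parted by spaces: the shift along the world's x, y, z normalised to -1 to 1, where 1 is 100 mm, then the turn about the world's z normalised to -1 to 1, where 1 is 180 degrees. A call has 1 to 10 rows; each row shifts and turns the commanded pose from where the row before left it; what a row does not reach is not made up. A row lasts 1/12 s, in which the tool goes at most 41.7 mm and 7.16 degrees, less where a joint would pass 70% of its speed; a pose out of reach is approached as far as the arm can. A call with a number of a shift or a turn outside -1 to 1 is refused whole. A call with a gripper value outside its range is refused whole. "gripper" is the closure, from 0 (fully open) to 1 (shut), set as the call begins (left out, the last holds). The fingers move at their own pace and stop on an object; the grip force is fixed at half the most. Time passes only in rows, so rows that do not move let the fingers close. It gives the time, the measured TCP pose, the force, the opening and the grip force at its end, in the units of the state.
- env.state(): the state, without advancing time (a new reading comes with each control period).
- env.read_camera(name): name is "scene" or "side" or "wrist"; returns (picture, depth): 384x512x3 uint8, red, green, blue; 384x512 float32, mm along the optical axis (not along the pixel's ray), 0 where there is no reading.
- env.camera_params(name): a dict with "mtx" (3x3 intrinsics, pixels), "camera_from_world" (4x4, takes a point from world to camera coordinates); the wrist camera has in their place "mount" (4x4, takes a point from camera to tool coordinates, whose origin is the TCP and whose axes are the flange's). Camera axes: x right, y down, z forward; pixel columns grow to the right and rows downward; lengths in mm; the calibration is good to about 2 mm. A picture is of the moment at which its call begins: read the wrist's pose just before it. camera_params takes no time and is no camera call.
- env.job_done(): hands the job in; it is judged then, once.
The state is a dict: "t": time; "joints": joint angles; "qvel": joint speeds; "tau": joint torques, N m; "eef_pos": TCP position; "tcp_rot": TCP orientation; "ft_force": force on the tool from outside, world axes, zero at the start; "moment": the same for the moment, N m; "opening": opening from 0.0 (shut) to 1.0 (fully open); "grip_force": force on a finger pad.
Only numpy, scipy, OpenCV 4.12 (cv2) and the standard library are available. Lean on these libraries where they do the work, as an engineer would, in place of code of your own. Each camera call takes 0.05 s, during which the arm holds its last target. There are 200 camera calls.

## Working session

There is one attempt and no reset: what is moved stays moved. The work goes in short steps, Python scripts to look and compute and a tool call to move; the robot and the scene stay as the last step left them, time stands still between calls to the robot, and variables do not carry over. Pictures are saved under pics/ and viewed, at most 14 in all, crops included, and the job is handed in when it is done.

Besides the shell and the picture viewer there is one more tool, called after ">>>" as name(argument=value, ...), one argument or row to a line, values as JSON. drive_tool: Moves the arm, as the interface text tells. Its arguments: {"type":"object","properties":{"deltas":{"type":"string"},"gripper":{"type":"number"}},"required":["deltas"]}

```bash
mkdir -p pics; cat > h.py <<'E'
import numpy as np, cv2
from cell import env
def cloud(name):
    im,d=env.read_camera(name); p=env.camera_params(name)
    K=np.array(p["mtx"]); T=np.linalg.inv(np.array(p["camera_from_world"]))
    v,u=np.mgrid[:384,:512]
    P=np.stack([(u-K[0,2])/K[0,0]*d,(v-K[1,2])/K[1,1]*d,d],-1)
    W=P@T[:3,:3].T+T[:3,3]; W[d<=0]=np.nan
    return im,d,W
E
python3 - <<'E'
from h import *
for n in("scene","side"):
    im,d,W=cloud(n); np.savez(f"pics/{n}.npz",im=im,W=W)
    cv2.imwrite(f"pics/{n}0.png",im[...,::-1])
    p=env.camera_params(n); print(n,np.linalg.inv(np.array(p["camera_from_world"]))[:3,3].round(), (d<=0).mean())
print(env.state())
E
```

```text
scene [1268.  276.  646.] 0.0042572021484375
side [ 362. -910.  532.] 0.00396728515625
{'t': 0.1, 'joints': array([ 1.17840336e+00,  4.91478766e-01,  1.55939243e+00,  4.06929695e-06,
        1.09170221e+00, -1.05580280e-01]), 'qvel': array([-0.00017115, -0.0012026 , -0.00175021, -0.00032518, -0.000329  ,
        0.00040938]), 'tau': array([ 2.62945607e-03, -6.13623691e+01, -2.58606434e+01,  6.93926169e-02,
        4.70393489e-02, -2.72780659e-05]), 'eef_pos': array([176.69853931, 599.29241294, 231.13157081]), 'tcp_rot': array([-3.14061774e+00, -1.06945438e-04,  2.85477804e+00]), 'ft_force': array([-0.19016799,  0.26432658,  0.18448781]), 'moment': array([-0.00470163, -0.01916837,  0.04835133]), 'grip_force': 0.0, 'opening': 1.0046912999832527}
```

View pics/scene0.png

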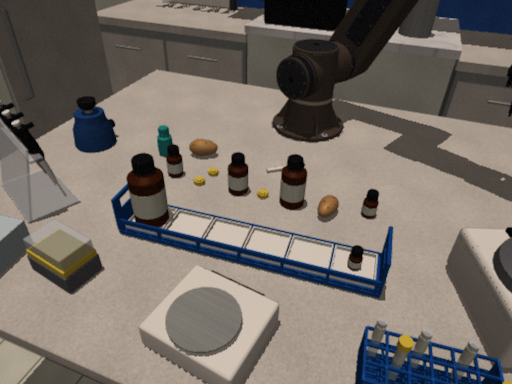

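View pics/side0.png

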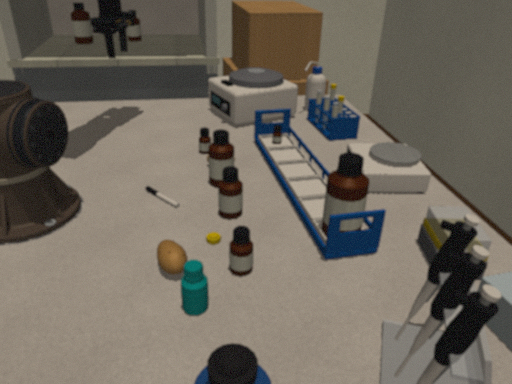

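The scene view shows the rack running from the big bottle (147,193) to the vial (356,258). The candidates are:
- amber at (293,183): bottle_250
- amber at (238,175): bottle_125
- amber at (174,160): bottle_60
- amber at (370,205): bottle_30
- turquoise look-alike at (165,140): a distractor
- amber bottles on the far shelf in the side view: distractors

I'll measure the caps and trays next.

```bash
cat > m.py <<'E'
from h import *
H=dict(b250=140,b125=114,b60=92,b30=74,big=193,vial=75)
CR=dict(b250=19,b125=17,b60=15,b30=13,big=23,vial=11)
def caps(im,W,px):
    hsv=cv2.cvtColor(im,cv2.COLOR_RGB2HSV); out={}
    for k,c in px.items():
        h=H[k]; r=CR[k]
        m=(abs(W[...,2]-h)<5)&(hsv[...,2]<70)&(np.hypot(W[...,0]-c[0],W[...,1]-c[1])<35)
        P=W[m]
        out[k]=(P.mean(0),(P.max(0)-P.min(0))[:2],len(P)) if len(P) else None
    return out
E
python3 - <<'E'
from m import *
S={n:np.load(f"pics/{n}.npz") for n in("scene","side")}
seeds={"scene":dict(b60=(174,153),b125=(238,160),b250=(294,164),b30=(372,196),big=(144,163),vial=(357,251))}
g={}
W=S["scene"]["W"]
for k,(u,v) in seeds["scene"].items():
    g[k]=np.nanmedian(W[v-3:v+4,u-3:u+4].reshape(-1,3),0); print(k,g[k].round(0))
for n in S:
    for k,o in caps(S[n]["im"],S[n]["W"],g).items(): print(n,k,o and (o[0].round(1),o[1].round(0),o[2]))
B=(g["big"]+g["vial"])/2; a=(g["vial"]-g["big"])[:2]; a/=np.linalg.norm(a); b=np.array([-a[1],a[0]])
print("axis",a)
for n in S:
    im,W=S[n]["im"],S[n]["W"]; hsv=cv2.cvtColor(im,cv2.COLOR_RGB2HSV)
    q=W[...,:2]-g["big"][:2]; s=q@a; t=q@b
    reg=(s>-80)&(s<560)&(abs(t)<75)
    wh=reg&(hsv[...,1]<60)&(hsv[...,2]>165)&(W[...,2]>12)&(W[...,2]<36)
    bl=reg&(hsv[...,0]>100)&(hsv[...,0]<125)&(hsv[...,1]>130)&(W[...,2]>5)
    for nm,m in(("white",wh),("blue",bl)):
        P=W[m][:,:2].astype(np.float32); r=cv2.minAreaRect(P); print(n,nm,len(P),r, np.percentile(W[m][:,2],[2,50,98]).round(0))
    vis=im.copy(); vis[wh]=(255,0,0); vis[bl]=(0,255,0); S[n]=(vis)
im=np.load("pics/scene.npz")["im"]
cv2.imwrite("pics/c1.png",np.vstack([cv2.resize(S["scene"][120:300,100:420],(800,450))])[...,::-1])
E
```

```text
b60 [ 467. -261.   78.]
b125 [475. -66. 109.]
b250 [475.  82. 132.]
b30 [440. 274.  68.]
big [ 686. -193.  191.]
vial [650. 272.  73.]
scene b60 (array([ 461.5, -270. ,   91.1]), array([27., 29.]), 53)
scene b125 (array([465.3, -71. , 112.8]), array([33., 31.]), 76)
scene b250 (array([461.4,  79.2, 138.7]), array([35., 34.]), 109)
scene b30 (array([432. , 273.2,  72.4]), array([25., 22.]), 53)
scene big (array([ 677.7, -203.8,  192. ]), array([45., 42.]), 194)
scene vial (array([645.6, 271.2,  73.4]), array([19., 20.]), 71)
side b60 (array([ 456.5, -276.3,   91.3]), array([25., 26.]), 119)
side b125 (array([460.2, -77.8, 113.3]), array([29., 31.]), 99)
side b250 (array([456.8,  70.3, 139.4]), array([31., 32.]), 69)
side b30 (array([427.8, 264.7,  72.8]), array([17., 18.]), 23)
side big (array([ 673.6, -209.4,  193. ]), array([38., 41.]), 136)
side vial (array([641.3, 268.6,  74. ]), array([21., 20.]), 27)
axis [-0.07572318  0.99712888]
scene white 3588 ((649.3803100585938, 32.50645446777344), (75.55354309082031, 567.0582275390625), 3.907197952270508) [18. 20. 30.]
scene blue 4242 ((659.0394287109375, 31.82757568359375), (116.17434692382812, 600.5533447265625), 3.8416566848754883) [  9.  28. 104.]
side white 1329 ((652.6297607421875, 74.68014526367188), (81.97715759277344, 461.137451171875), 3.625059127807617) [20. 22. 31.]
side blue 2977 ((656.826171875, 31.075408935546875), (112.71981811523438, 604.4378662109375), 3.5062081813812256) [ 10.  43. 104.]
```

View pics/c1.png

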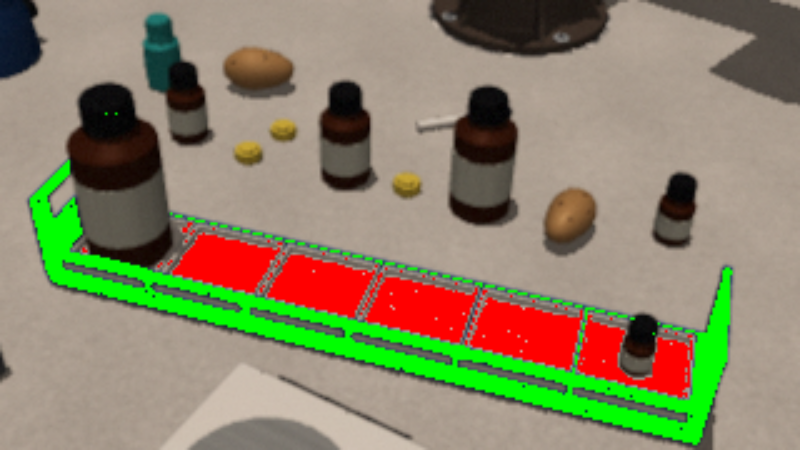

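>>> drive_tool(
  deltas="0.19 -0.35 0.05 -0.0388;0.19 -0.35 0.05 -0.0388;0.19 -0.35 0.05 -0.0388;0.19 -0.35 0.05 -0.0388;0.19 -0.35 0.05 -0.0388;0.19 -0.35 0.05 -0.0388;0.19 -0.35 0.05 -0.0388;0.19 -0.35 0.05 -0.0388;0.19 -0.35 0.05 -0.0388;0.19 -0.35 0.05 -0.0388",
  gripper=0,
)

```text
t: 0.93
eef_pos: [367.1, 247.7, 281.9]
tcp_rot: [3.142, 0.0, 1.63]
ft_force: [1.4, 0.5, 0.8]
opening: 1.003
grip_force: 0.0
```

>>> drive_tool(
  deltas="0.15 -0.3 0.1 0;0.15 -0.3 0.1 0;0.15 -0.3 0.1 0;0.15 -0.3 0.1 0;0.15 -0.3 0.1 0;0.1 -0.24 0 0;0 0 0 0",
)

```text
t: 1.52
eef_pos: [453.3, 72.2, 331.8]
tcp_rot: [3.141, 0.001, 1.633]
ft_force: [0.1, 0.4, -0.7]
opening: 1.003
grip_force: 0.0
```

```bash
cat >> h.py <<'E'
def Rz(a): c,s=np.cos(a),np.sin(a); return np.array([[c,-s,0],[s,c,0],[0,0,1]])
def wrist(name):
    from scipy.spatial.transform import Rotation as Ro
    s=env.state(); im,d=env.read_camera("wrist"); p=env.camera_params("wrist")
    T=np.eye(4); T[:3,:3]=Ro.from_euler("xyz",s["tcp_rot"]).as_matrix(); T[:3,3]=s["eef_pos"]
    T=T@np.array(p["mount"]); K=np.array(p["mtx"])
    v,u=np.mgrid[:384,:512]
    P=np.stack([(u-K[0,2])/K[0,0]*d,(v-K[1,2])/K[1,1]*d,d],-1)
    W=P@T[:3,:3].T+T[:3,3]; W[d<=0]=np.nan
    cv2.imwrite(f"pics/{name}.png",im[...,::-1]); np.savez(f"pics/{name}.npz",im=im,W=W,T=T,K=K)
    return s,im,W,T,K
def ray(T,K,uv,z):
    r=T[:3,:3]@np.linalg.solve(K,[uv[0],uv[1],1.]); return T[:3,3]+r*(z-T[2,3])/r[2]
E
python3 - <<'E'
from m import *
s,im,W,T,K=wrist("w1"); print(s["t"],s["eef_pos"],s["tcp_rot"],T.round(2),K[0],np.array(env.camera_params("wrist")["mount"]).round(3))
E
```

```text
1.5167 [453.27856689  72.24409382 331.78607479] [3.14080738e+00 7.94311202e-04 1.63273106e+00] [[ 1.0000e+00  6.0000e-02  2.0000e-02  4.4918e+02]
 [ 6.0000e-02 -9.6000e-01 -2.6000e-01  1.4520e+02]
 [-0.0000e+00  2.6000e-01 -9.7000e-01  4.8458e+02]
 [ 0.0000e+00  0.0000e+00  0.0000e+00  1.0000e+00]] [307.8179665    0.         256.75785215] [[-1.00000e-03 -9.65000e-01 -2.61000e-01  7.29510e+01]
 [ 1.00000e+00 -0.00000e+00 -1.00000e-03  5.45000e-01]
 [ 1.00000e-03 -2.61000e-01  9.65000e-01 -1.52853e+02]
 [ 0.00000e+00  0.00000e+00  0.00000e+00  1.00000e+00]]
```

View pics/w1.png

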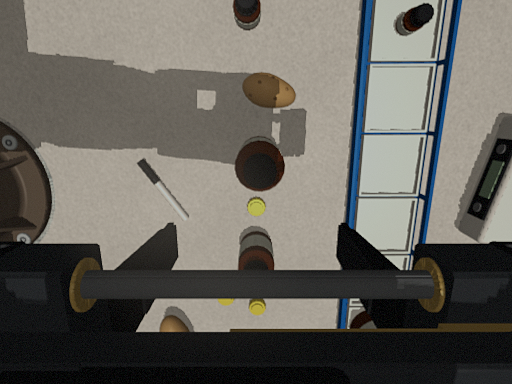

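The wrist view shows bottle_250 at (261,165), bottle_30 at (247,12), and the white trays in a column at u≈365–445. The vial is at (412,18). I'll measure from this view using the depth.

```bash
cat >> m.py <<'E'
def wcap(W,T,K,k,g,r=40):
    "cap top: mask by depth near height H, minEnclosingCircle/ centroid, ray to plane"
    m=(abs(W[...,2]-H[k])<6)&(np.hypot(W[...,0]-g[0],W[...,1]-g[1])<r)
    v,u=np.nonzero(m)
    if len(u)<20: return None
    M=cv2.fitEllipse(cv2.convexHull(np.c_[u,v].astype(np.float32)))
    return W[m].mean(0).round(1),ray(T,K,M[0],H[k]).round(1),len(u),(W[m].max(0)-W[m].min(0)).round(0)
def cells(im,W,reg):
    hsv=cv2.cvtColor(im,cv2.COLOR_RGB2HSV)
    m=reg&(W[...,2]>17)&(W[...,2]<25)&(hsv[...,1]<60)&(hsv[...,2]>120)
    m=cv2.morphologyEx(m.astype(np.uint8),cv2.MORPH_OPEN,np.ones((3,3)))
    n,L,st,c=cv2.connectedComponentsWithStats(m,connectivity=4)
    return [(cv2.minAreaRect(W[L==i][:,:2].astype(np.float32)),np.median(W[L==i][:,2]),c[i].round(0),st[i,4]) for i in range(1,n) if st[i,4]>300]
E
python3 - <<'E'
from m import *
z=np.load("pics/w1.npz"); im,W,T,K=z["im"],z["W"],z["T"],z["K"]
print(wcap(W,T,K,"b250",(459,75)),wcap(W,T,K,"b30",(430,269)),wcap(W,T,K,"vial",(643,270)))
for c in cells(im,W,W[...,0]>590): print(c)
z=np.load("pics/scene.npz"); print("scene")
for c in cells(z["im"],z["W"],(W[...,0]>-1e9)|True): 
    if 600<c[0][0][0]<720: print(c)
E
```

```text
(array([456.4,  79.4, 139.6]), array([456.3,  79.7, 140. ]), 847, array([38., 37.,  8.])) (array([428.7, 267.5,  73.1]), array([428.5, 270.2,  74. ]), 215, array([26., 13.,  9.])) (array([640.6, 270.7,  74.1]), array([640. , 270.4,  75. ]), 325, array([22., 23.,  8.]))
(((643.699951171875, 266.4693298339844), (81.37626647949219, 72.11122131347656), 3.522859573364258), np.float64(20.795332096666584), array([402.,  32.]), np.int32(2641))
(((649.7528076171875, 175.90101623535156), (81.85964965820312, 86.42095947265625), 3.4516563415527344), np.float64(20.796037224073785), array([397.,  98.]), np.int32(3530))
(((655.91357421875, 79.85746765136719), (81.2145004272461, 83.32560729980469), 3.643214464187622), np.float64(20.6952401835006), array([390., 165.]), np.int32(2888))
(((662.1939697265625, -16.72064208984375), (81.43413543701172, 82.72998809814453), 3.4976727962493896), np.float64(20.689596030207895), array([385., 223.]), np.int32(2272))
scene
(((657.8832397460938, -115.06961059570312), (68.60147094726562, 82.0600357055664), 3.8522539138793945), np.float64(20.441911979971167), array([189., 224.]), np.int32(648))
(((650.659423828125, -18.603702545166016), (67.4051742553711, 83.06230926513672), 4.739716053009033), np.float64(20.30791440013985), array([227., 233.]), np.int32(690))
(((644.3743896484375, 77.81266784667969), (66.76040649414062, 84.44755554199219), 3.772381544113159), np.float64(20.11601708903686), array([267., 243.]), np.int32(761))
(((637.6302490234375, 174.1136016845703), (68.00013732910156, 85.75040435791016), 3.89205265045166), np.float64(20.09200929701177), array([309., 253.]), np.int32(844))
(((632.180908203125, 270.3328552246094), (66.58509826660156, 86.11521911621094), 4.033901214599609), np.float64(20.028305778068216), array([353., 264.]), np.int32(679))
```

bottle_250 is at (456.3, 79.6). The tray centres from the big bottle end are about (667,-112), (661,-16), (655,80) and (649,176), and the row is skewed about 3.5°. Next I grasp bottle_250.

>>> drive_tool(
  deltas="0.03 0.074 -0.25 0;0 0 -0.25 0;0 0 -0.25 0;0 0 -0.25 0;0 0 -0.25 0;0 0 -0.25 0;0 0 -0.25 0;0 0 -0.15 0;0 0 -0.12 0;0 0 0 0",
)

```text
t: 2.4
eef_pos: [453.3, 83.7, 127.6]
tcp_rot: [-3.137, -0.0, 1.637]
ft_force: [-0.5, -0.8, -0.2]
opening: 1.0
grip_force: 0.0
```

>>> drive_tool(
  deltas="0 0 0 0;0 0 0 0;0 0 0 0;0 0 0 0;0 0 0 0;0 0 0 0;0 0 0 0;0 0 0 0;0 0 0 0;0 0 0 0",
  gripper=1,
)

```text
t: 3.23
eef_pos: [455.0, 82.9, 129.7]
tcp_rot: [3.141, 0.0, 1.636]
ft_force: [1.0, -0.2, 0.6]
opening: 0.392
grip_force: 30.0
```

>>> drive_tool(
  deltas="0 0 0.1 0;0 0 0.25 0;0 0 0.25 0;0 0 0.1 0;0 0 0 0",
)

```text
t: 3.65
eef_pos: [455.3, 82.9, 201.3]
tcp_rot: [3.139, 0.0, 1.636]
ft_force: [-0.5, 0.5, -5.2]
opening: 0.396
grip_force: 30.0
```

>>> drive_tool(
  deltas="0.12 -0.12 0 0;0.25 -0.23 0 0;0.3 -0.27 0 0;0.3 -0.27 0 0;0.3 -0.27 0 0;0.3 -0.27 0 0;0.25 -0.23 0 0;0.2 -0.16 0 0;0.1 -0.1 0 0;0 0 0 0",
)

```text
t: 4.48
eef_pos: [667.8, -111.3, 196.7]
tcp_rot: [-3.139, -0.0, 1.634]
ft_force: [-1.3, 0.6, -5.3]
opening: 0.396
grip_force: 30.0
```

>>> drive_tool(
  deltas="0 0 0 0;0 0 0 0;0 0 0 0",
)

```text
t: 4.73
eef_pos: [666.1, -108.3, 199.1]
tcp_rot: [-3.14, -0.0, 1.636]
ft_force: [0.2, 0.2, -4.5]
opening: 0.397
grip_force: 30.0
```

```bash
python3 - <<'E'
from m import *
s,im,W,T,K=wrist("w2"); print(s["t"],s["eef_pos"],s["opening"],s["grip_force"])
for c in cells(im,W,W[...,0]>590): print(c)
im2,d,W2=cloud("side"); np.savez("pics/s2.npz",im=im2,W=W2)
cv2.imwrite("pics/v2.png",np.hstack([cv2.resize(im,(400,300)),cv2.resize(im2[120:300,200:440],(400,300))])[...,::-1])
E
```

```text
4.7333 [ 666.06158112 -108.31652368  199.06951509] 0.3971132644674263 29.976253509521484
(((656.403076171875, 54.02484893798828), (84.22479248046875, 29.49358558654785), 3.6455743312835693), np.float64(20.90926905606034), array([258.,  16.]), np.int32(2975))
(((660.941162109375, -15.587486267089844), (84.30335235595703, 86.52835083007812), 3.6627187728881836), np.float64(20.886325915775643), array([258.,  90.]), np.int32(7344))
(((666.0226440429688, -95.57115173339844), (84.1873779296875, 51.12814712524414), 3.3504085540771484), np.float64(20.926012243401516), array([258., 161.]), np.int32(2054))
```

View pics/v2.png

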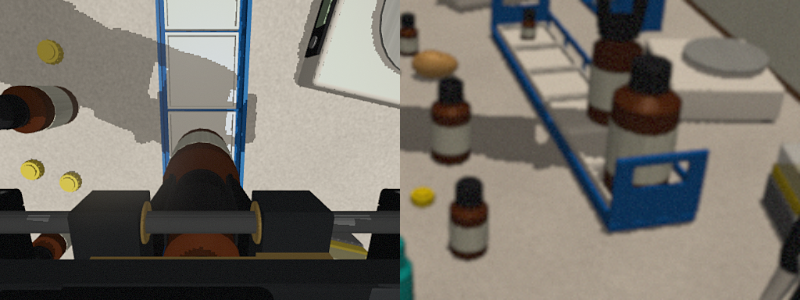

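The left half (wrist) shows bottle_250 hanging over tray 2, and the right half (side) shows it beside the big bottle. Position matches the tray centre (666.9, -111.4), so I lower it.

>>> drive_tool(
  deltas="0 -0.005 -0.1 0;0 0 -0.1 0;0 0 -0.08 0;0 0 -0.08 0;0 0 -0.06 0;0 0 -0.04 0;0 0 -0.02 0;0 0 0 0;0 0 -0.005 0;0 0 0 0",
)

```text
t: 5.67
eef_pos: [666.9, -109.6, 151.4]
tcp_rot: [3.141, 0.0, 1.636]
ft_force: [-0.3, -0.0, -4.6]
opening: 0.395
grip_force: 30.0
```

>>> drive_tool(
  deltas="0 0 0 0;0 0 -0.005 0;0 0 0 0;0 0 0 0",
)

```text
t: 6.0
eef_pos: [666.8, -109.6, 150.8]
tcp_rot: [3.141, 0.0, 1.636]
ft_force: [0.4, 0.1, -3.9]
opening: 0.39
grip_force: 30.0
```

>>> drive_tool(
  deltas="0 0 -0.005 0;0 0 0 0;0 0 -0.005 0;0 0 0 0;0 0 0 0",
)

```text
t: 6.42
eef_pos: [667.1, -109.7, 150.7]
tcp_rot: [3.14, 0.0, 1.636]
ft_force: [-0.8, 0.2, 5.2]
opening: 0.395
grip_force: 30.0
```

On the floor, so I release and rise.

>>> drive_tool(
  deltas="0 0 0 0;0 0 0 0;0 0 0 0;0 0 0 0;0 0 0 0;0 0 0 0",
  gripper=0,
)

```text
t: 6.92
eef_pos: [666.8, -109.6, 149.6]
tcp_rot: [3.142, 0.0, 1.636]
ft_force: [0.1, 0.6, 0.4]
opening: 0.759
grip_force: 0.0
```

>>> drive_tool(
  deltas="0 0 0.1 0;0 0 0.25 0;0 0 0.35 0;0 0 0.35 0;0 0 0.35 0;0 0 0.1 0",
)

```text
t: 7.42
eef_pos: [667.8, -109.8, 306.5]
tcp_rot: [3.134, 0.003, 1.636]
ft_force: [0.9, 0.2, 0.7]
opening: 0.999
grip_force: 0.0
```

>>> drive_tool(
  deltas="-0.25 0.03 0.05 0;-0.3 0.05 0.05 0;-0.3 0.05 0.05 0;-0.3 0.05 0.05 0;-0.3 0.05 0.05 0;-0.3 0.05 0.05 0;-0.2 0.02 0 0;-0.12 0 0 0;0 0 0 0;0 0 0 0",
)

```text
t: 8.25
eef_pos: [460.2, -79.9, 330.1]
tcp_rot: [3.14, 0.0, 1.635]
ft_force: [-0.1, 0.1, -0.4]
opening: 1.003
grip_force: 0.0
```

>>> drive_tool(
  deltas="0 0 0 0;0 0 0 0",
)

```text
t: 8.42
eef_pos: [460.7, -79.8, 329.3]
tcp_rot: [-3.141, -0.0, 1.636]
ft_force: [0.3, 0.4, 0.5]
opening: 1.001
grip_force: 0.0
```

```bash
python3 - <<'E'
from m import *
s,im,W,T,K=wrist("w3"); print(s["t"],s["eef_pos"],s["tcp_rot"])
print(wcap(W,T,K,"b125",(461,-75)))
H["b250"]=161; print("250 placed",wcap(W,T,K,"b250",(667,-111)))
im2,d,W2=cloud("scene"); print(caps(im2,W2,dict(b250=(672,-105),big=(677,-204))))
for c in cells(im,W,W[...,0]>590): print(c)
cv2.imwrite("pics/v3.png",np.hstack([cv2.resize(im,(400,300)),cv2.resize(im2[120:300,100:340],(400,300))])[...,::-1])
E
```

```text
8.4167 [460.70951796 -79.81814753 329.30913501] [-3.14127801e+00 -2.15808903e-04  1.63582761e+00]
(array([461.1, -71.9, 113.5]), array([461.1, -71.7, 114. ]), 610, array([33., 33.,  8.]))
250 placed (array([ 665.7, -112.6,  160.2]), array([ 665.1, -112.2,  161. ]), 901, array([38., 39.,  8.]))
{'b250': (array([ 671.97427345, -112.087466  ,  159.96580988]), array([35.92730173, 35.08958183]), 151), 'big': (array([ 677.54076401, -204.31760183,  192.08056568]), array([43.55244386, 42.79678578]), 205)}
(((652.0792236328125, 143.12611389160156), (81.22344207763672, 15.708056449890137), 4.142974376678467), np.float64(20.676723770488422), array([411.,   6.]), np.int32(787))
(((656.2169189453125, 81.0194320678711), (81.95600128173828, 84.79818725585938), 3.6600558757781982), np.float64(20.773258854956453), array([405.,  56.]), np.int32(3919))
(((662.6454467773438, -15.42010498046875), (81.99358367919922, 84.7910385131836), 3.7506263256073), np.float64(20.732724095739542), array([397., 127.]), np.int32(3296))
(((641.123046875, -113.80203247070312), (30.47894859313965, 83.99166107177734), 8.630684852600098), np.float64(20.73032130459336), array([369., 194.]), np.int32(479))
```

View pics/v3.png

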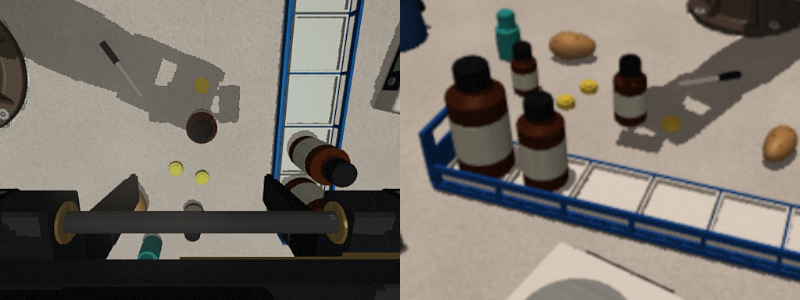

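bottle_250 stands upright within 2 mm of its tray centre. bottle_125 is at (461.1, -71.8); I grasp it next.

>>> drive_tool(
  deltas="0.013 0.078 -0.25 0;0 0 -0.25 0;0 0 -0.3 0;0 0 -0.3 0;0 0 -0.3 0;0 0 -0.3 0;0 0 -0.25 0;0 0 -0.2 0;0 0 -0.09 0;0 0 0 0",
)

```text
t: 9.35
eef_pos: [460.7, -71.7, 103.9]
tcp_rot: [-3.138, -0.001, 1.636]
ft_force: [0.1, 1.0, 0.9]
opening: 1.002
grip_force: 0.0
```

>>> drive_tool(
  deltas="0 0 0 0;0 0 0 0;0 0 0 0;0 0 0 0;0 0 0 0;0 0 0 0;0 0 0 0;0 0 0 0;0 0 0 0;0 0 0 0",
  gripper=1,
)

```text
t: 10.18
eef_pos: [461.1, -71.8, 105.7]
tcp_rot: [3.141, 0.0, 1.636]
ft_force: [0.1, 0.1, 0.8]
opening: 0.356
grip_force: 2.7
```

>>> drive_tool(
  deltas="0 0 0.1 0;0 0 0.25 0;0 0 0.25 0;0 0 0.1 0;0 0 0 0",
)

```text
t: 10.6
eef_pos: [461.7, -71.9, 177.5]
tcp_rot: [3.138, 0.001, 1.636]
ft_force: [0.7, 0.4, -2.3]
opening: 0.354
grip_force: 30.0
```

>>> drive_tool(
  deltas="0.12 0.04 0 0;0.25 0.07 0 0;0.3 0.08 0 0;0.3 0.08 0 0;0.3 0.08 0 0;0.3 0.08 0 0;0.25 0.07 0 0;0.12 0.04 0 0;0.06 0.02 0 0;0 0 0 0",
)

```text
t: 11.43
eef_pos: [661.2, -15.4, 173.8]
tcp_rot: [-3.14, -0.0, 1.636]
ft_force: [0.4, -0.3, -2.0]
opening: 0.353
grip_force: 30.0
```

>>> drive_tool(
  deltas="0 0 -0.1 0;0 0 -0.1 0;0 0 -0.08 0;0 0 -0.08 0;0 0 -0.06 0;0 0 -0.04 0;0 0 -0.02 0;0 0 0 0;0 0 -0.005 0;0 0 0 0",
)

```text
t: 12.27
eef_pos: [661.2, -15.8, 127.5]
tcp_rot: [3.141, 0.0, 1.636]
ft_force: [-0.4, -0.2, -2.5]
opening: 0.356
grip_force: 30.0
```

>>> drive_tool(
  deltas="0 0 -0.005 0;0 0 0 0;0 0 -0.005 0;0 0 0 0;0 0 0 0;0 0 0 0",
)

```text
t: 12.77
eef_pos: [661.3, -15.8, 126.7]
tcp_rot: [3.141, 0.0, 1.636]
ft_force: [-0.5, 0.2, 4.1]
opening: 0.348
grip_force: 30.0
```

>>> drive_tool(
  deltas="0 0 0 0;0 0 0 0;0 0 0 0;0 0 0 0;0 0 0 0;0 0 0 0;0 0 0 0",
  gripper=0,
)

```text
t: 13.35
eef_pos: [661.1, -15.8, 126.1]
tcp_rot: [3.142, 0.0, 1.636]
ft_force: [0.3, 0.1, -0.1]
opening: 0.782
grip_force: 0.0
```

>>> drive_tool(
  deltas="0 0 0.1 0;0 0 0.25 0;0 0 0.35 0;0 0 0.35 0;0 0 0.35 0;0 0 0.35 0;0 0 0.2 0;0 0 0.1 0;0 0 0 0",
)

```text
t: 14.1
eef_pos: [661.3, -15.8, 333.8]
tcp_rot: [3.138, 0.001, 1.636]
ft_force: [0.8, -0.2, -0.1]
opening: 1.0
grip_force: 0.0
```

>>> drive_tool(
  deltas="-0.1 -0.14 0 0;-0.2 -0.26 0 0;-0.25 -0.32 0 0;-0.25 -0.32 0 0;-0.25 -0.32 0 0;-0.25 -0.32 0 0;-0.25 -0.32 0 0;-0.22 -0.29 0 0;-0.16 -0.21 0 0;-0.1 -0.12 0 0",
)

```text
t: 14.93
eef_pos: [455.9, -279.6, 329.5]
tcp_rot: [-3.139, -0.002, 1.634]
ft_force: [-0.3, -1.0, -0.6]
opening: 0.999
grip_force: 0.0
```

>>> drive_tool(
  deltas="0 0 0 0;0 0 0 0;0 0 0 0",
)

```text
t: 15.18
eef_pos: [458.3, -277.2, 330.3]
tcp_rot: [-3.141, -0.001, 1.636]
ft_force: [-0.8, -0.2, -0.4]
opening: 1.0
grip_force: 0.0
```

```bash
python3 - <<'E'
from m import *
s,im,W,T,K=wrist("w4"); print(s["t"],s["eef_pos"],s["tcp_rot"])
print(wcap(W,T,K,"b60",(459,-272),30))
H["b125"]=135; print("125 placed",wcap(W,T,K,"b125",(661,-16)))
im2,d,W2=cloud("scene"); H["b250"]=161; print(caps(im2,W2,dict(b250=(672,-105),b125=(665,-16),big=(677,-204))))
cv2.imwrite("pics/v4.png",np.hstack([cv2.resize(im,(400,300)),cv2.resize(im2[120:300,100:340],(400,300))])[...,::-1])
E
```

```text
15.1833 [ 458.29372908 -277.16402695  330.27226687] [-3.14071706e+00 -1.19583800e-03  1.63595442e+00]
(array([ 457. , -270.2,   91.5]), array([ 457.3, -269.9,   92. ]), 416, array([30., 29.,  9.]))
125 placed None
{'b250': (array([ 671.99627167, -112.07830638,  159.87396392]), array([35.97344506, 35.54274775]), 153), 'b125': (array([665.07507717, -15.17365376, 133.91176964]), array([32.03685456, 30.515541  ]), 128), 'big': (array([ 677.5518793 , -204.3464291 ,  192.04151323]), array([44.88553729, 45.64918063]), 205)}
```

View pics/v4.png

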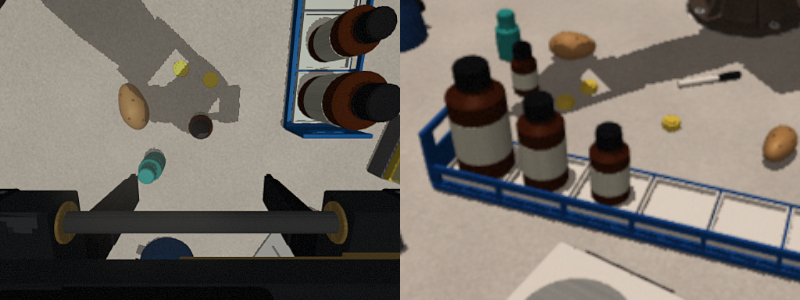

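bottle_125 stands in tray 3. bottle_60 is at (457,-270), crop pixel (200,127). The turquoise one is to its left at (150,165), so I check the finger clearance.

```bash
python3 - <<'E'
from m import *
z=np.load("pics/w4.npz"); im,W=z["im"],z["W"]
hsv=cv2.cvtColor(im,cv2.COLOR_RGB2HSV)
m=(hsv[...,0]>78)&(hsv[...,0]<100)&(hsv[...,1]>90)&(abs(W[...,0]-410)<80)&(abs(W[...,1]+310)<80)&(W[...,2]>5)
print(W[m].min(0),W[m].max(0)); t=m&(W[...,2]>85); print(W[t].mean(0))
E
```

```text
[ 347.96973088 -375.29816939    5.71430315] [ 489.94404925 -245.70832003  438.8762048 ]
[ 423.12441375 -273.72317118  362.25485807]
```

```bash
python3 - <<'E'
from m import *
z=np.load("pics/w4.npz"); print(ray(z["T"],z["K"],(190,224),92))
z=np.load("pics/scene.npz"); im,W=z["im"],z["W"]
hsv=cv2.cvtColor(im,cv2.COLOR_RGB2HSV)
m=(hsv[...,0]>78)&(hsv[...,0]<100)&(hsv[...,1]>90)&(W[...,2]>85)&(W[...,2]<96); m[:110]=0;m[165:]=0;m[:,200:]=0
print(W[m].mean(0),W[m].min(0),W[m].max(0))
E
```

```text
[ 372.96295803 -354.35864912   92.        ]
[ 381.74678765 -347.12856294   90.67218971] [ 357.88354805 -368.73027234   85.2928897 ] [ 469.68722603 -280.19195185   93.93762648]
```

>>> drive_tool(
  deltas="-0.01 0.078 -0.25 0;0 0 -0.3 0;0 0 -0.35 0;0 0 -0.35 0;0 0 -0.35 0;0 0 -0.3 0;0 0 -0.28 0;0 0 -0.19 0;0 0 -0.1 0;0 0 0 0",
)

```text
t: 16.12
eef_pos: [456.9, -269.0, 82.3]
tcp_rot: [-3.139, -0.002, 1.637]
ft_force: [-1.2, -0.2, -0.6]
opening: 0.999
grip_force: 0.0
```

>>> drive_tool(
  deltas="0 0 0 0;0 0 0 0;0 0 0 0;0 0 0 0;0 0 0 0;0 0 0 0;0 0 0 0;0 0 0 0;0 0 0 0;0 0 0 0",
  gripper=1,
)

```text
t: 16.95
eef_pos: [457.1, -270.0, 84.1]
tcp_rot: [3.142, -0.0, 1.636]
ft_force: [0.1, 0.8, -0.3]
opening: 0.356
grip_force: 0.0
```

>>> drive_tool(
  deltas="0 0 0 0;0 0 0 0;0 0 0.1 0;0 0 0.25 0;0 0 0.35 0;0 0 0.35 0;0 0 0.35 0;0 0 0.1 0;0 0 0 0",
)

```text
t: 17.7
eef_pos: [457.7, -270.4, 237.3]
tcp_rot: [3.137, 0.004, 1.636]
ft_force: [0.1, 0.1, -2.5]
opening: 0.312
grip_force: 30.0
```

>>> drive_tool(
  deltas="0.1 0.18 0 0;0.16 0.28 0 0;0.2 0.35 0 0;0.2 0.35 0 0;0.2 0.35 0 0;0.2 0.35 0 0;0.2 0.35 0 0;0.2 0.35 0 0;0.18 0.32 0 0;0.14 0.25 0 0",
)

```text
t: 18.53
eef_pos: [635.4, 45.8, 232.0]
tcp_rot: [-3.139, -0.001, 1.637]
ft_force: [0.2, -0.7, -0.9]
opening: 0.314
grip_force: 30.0
```

>>> drive_tool(
  deltas="0.12 0.22 0 0;0.06 0.11 0 0;0.02 0.04 0 0;0 0 0 0;0 0 -0.15 0;0 0 -0.25 0;0 0 -0.25 0;0 0 -0.15 0;0 0 0 0;0 0 0 0",
)

```text
t: 19.37
eef_pos: [654.6, 78.6, 153.9]
tcp_rot: [-3.14, 0.0, 1.635]
ft_force: [0.4, -0.7, -0.1]
opening: 0.31
grip_force: 30.0
```

>>> drive_tool(
  deltas="0 0 -0.1 0;0 0 -0.1 0;0 0 -0.1 0;0 0 -0.08 0;0 0 -0.06 0;0 0 -0.02 0;0 0 -0.01 0;0 0 0 0;0 0 -0.005 0;0 0 0 0",
)

```text
t: 20.2
eef_pos: [655.2, 80.0, 107.0]
tcp_rot: [3.141, 0.0, 1.636]
ft_force: [-0.3, -0.5, -1.4]
opening: 0.309
grip_force: 30.0
```

>>> drive_tool(
  deltas="0 0 -0.005 0;0 0 0 0;0 0 -0.005 0;0 0 0 0;0 0 -0.005 0;0 0 0 0;0 0 0 0",
)

```text
t: 20.78
eef_pos: [655.1, 80.0, 105.2]
tcp_rot: [3.141, 0.0, 1.636]
ft_force: [-0.1, 0.0, -1.1]
opening: 0.312
grip_force: 30.0
```

>>> drive_tool(
  deltas="0 0 -0.005 0;0 0 0 0;0 0 0 0;0 0 0 0",
)

```text
t: 21.12
eef_pos: [655.2, 80.0, 105.2]
tcp_rot: [3.141, 0.0, 1.636]
ft_force: [-2.2, -0.7, 4.4]
opening: 0.307
grip_force: 30.0
```

>>> drive_tool(
  deltas="0 0 0 0;0 0 0 0;0 0 0 0;0 0 0 0;0 0 0 0;0 0 0 0;0 0 0 0",
  gripper=0,
)

```text
t: 21.7
eef_pos: [655.1, 80.0, 104.6]
tcp_rot: [3.142, 0.0, 1.636]
ft_force: [-0.9, -0.1, -0.4]
opening: 0.744
grip_force: 0.0
```

>>> drive_tool(
  deltas="0 0 0.1 0;0 0 0.25 0;0 0 0.35 0;0 0 0.35 0;0 0 0.35 0;0 0 0.35 0;0 0 0.3 0;0 0 0.2 0;0 0 0 0",
)

```text
t: 22.45
eef_pos: [655.8, 80.0, 335.6]
tcp_rot: [3.134, 0.0, 1.636]
ft_force: [0.5, 0.2, -0.1]
opening: 1.0
grip_force: 0.0
```

>>> drive_tool(
  deltas="-0.12 0.1 0 0;-0.25 0.2 0 0;-0.3 0.24 0 0;-0.3 0.24 0 0;-0.3 0.24 0 0;-0.3 0.24 0 0;-0.3 0.24 0 0;-0.25 0.2 0 0;-0.14 0.12 0 0;0 0 0 0",
)

```text
t: 23.28
eef_pos: [426.3, 263.6, 329.9]
tcp_rot: [-3.141, -0.0, 1.639]
ft_force: [0.3, 0.2, -0.5]
opening: 0.997
grip_force: 0.0
```

>>> drive_tool(
  deltas="0 0 0 0;0 0 0 0;0 0 0 0",
)

```text
t: 23.53
eef_pos: [429.8, 261.3, 329.4]
tcp_rot: [-3.141, 0.0, 1.635]
ft_force: [0.0, -0.7, -0.5]
opening: 1.001
grip_force: 0.0
```

```bash
python3 - <<'E'
from m import *
s,im,W,T,K=wrist("w5"); print(s["t"],s["eef_pos"],s["tcp_rot"])
print(wcap(W,T,K,"b30",(429,269),30)); H.update(b60=113,b125=135,b250=161)
print("placed",wcap(W,T,K,"b60",(655,80)),wcap(W,T,K,"vial",(640,270)))
for c in cells(im,W,W[...,0]>590): print(c)
im2,d,W2=cloud("scene"); print(caps(im2,W2,dict(b60=(659,81),b250=(672,-105),b125=(665,-16),big=(677,-204),vial=(645,271))))
cv2.imwrite("pics/v5.png",np.hstack([cv2.resize(im,(400,300)),cv2.resize(im2[120:300,100:400],(400,240)) if 0 else cv2.resize(im2[120:300,120:400],(400,300))])[...,::-1])
E
```

```text
23.5333 [429.8265763  261.34841767 329.42076331] [-3.14144427e+00  2.61940679e-04  1.63481587e+00]
(array([427.9, 274.8,  73.4]), array([427.8, 275.1,  74. ]), 296, array([26., 26.,  8.]))
placed None (array([640.3, 272.1,  73.9]), array([639.7, 272.4,  75. ]), 230, array([22., 22.,  8.]))
(((643.7886352539062, 271.3705749511719), (82.5186767578125, 84.36497497558594), 3.629027843475342), np.float64(20.738733625099712), array([397., 163.]), np.int32(2349))
(((649.7318725585938, 174.45172119140625), (81.68241119384766, 82.43074798583984), 3.7793684005737305), np.float64(20.744671677968256), array([392., 224.]), np.int32(2385))
{'b60': (array([658.74581026,  79.615534  , 111.53354161]), array([30.92880302, 26.48272256]), 110), 'b250': (array([ 672.23572349, -111.69785173,  159.94801147]), array([34.94100316, 34.62157632]), 149), 'b125': (array([664.8459577 , -15.20953596, 133.75949324]), array([31.77584057, 31.07996223]), 128), 'big': (array([ 677.09151597, -204.42311065,  191.99330459]), array([43.87235128, 43.22250818]), 200), 'vial': (array([645.46713799, 271.16204723,  73.37076034]), array([20.13699668, 20.4644954 ]), 70)}
```

View pics/v5.png

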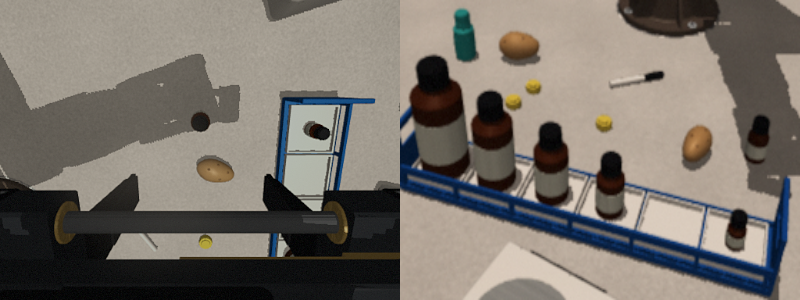

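bottle_60 stands in tray 4 and everything else is unmoved. bottle_30 is at (427.8, 275); I grasp it now.

>>> drive_tool(
  deltas="-0.013 0.13 -0.25 0;0 0 -0.3 0;0 0 -0.35 0;0 0 -0.35 0;0 0 -0.35 0;0 0 -0.35 0;0 0 -0.3 0;0 0 -0.25 0;0 0 -0.11 0;0 0 0 0",
)

```text
t: 24.47
eef_pos: [427.3, 274.0, 66.0]
tcp_rot: [-3.137, 0.002, 1.635]
ft_force: [0.2, -0.3, -0.2]
opening: 1.002
grip_force: 0.0
```

>>> drive_tool(
  deltas="0 0 0 0;0 0 0 0;0 0 0 0;0 0 0 0;0 0 0 0;0 0 0 0;0 0 0 0;0 0 0 0;0 0 0 0;0 0 0 0",
  gripper=1,
)

```text
t: 25.3
eef_pos: [427.8, 275.0, 68.7]
tcp_rot: [3.142, 0.0, 1.636]
ft_force: [0.3, -0.4, 0.4]
opening: 0.357
grip_force: 0.0
```

>>> drive_tool(
  deltas="0 0 0 0;0 0 0 0;0 0 0 0;0 0 0.1 0;0 0 0.25 0;0 0 0.25 0;0 0 0.1 0;0 0 0 0",
)

```text
t: 25.97
eef_pos: [428.6, 275.4, 141.1]
tcp_rot: [3.137, -0.002, 1.636]
ft_force: [1.1, -0.5, -0.5]
opening: 0.267
grip_force: 30.0
```

>>> drive_tool(
  deltas="0.12 -0.06 0 0;0.25 -0.11 0 0;0.3 -0.135 0 0;0.3 -0.135 0 0;0.3 -0.135 0 0;0.3 -0.135 0 0;0.3 -0.135 0 0;0.25 -0.11 0 0;0.09 -0.037 0 0;0 0 0 0",
)

```text
t: 26.8
eef_pos: [650.3, 173.9, 136.4]
tcp_rot: [-3.14, 0.0, 1.634]
ft_force: [-0.5, -0.1, -0.2]
opening: 0.268
grip_force: 30.0
```

>>> drive_tool(
  deltas="0 0 -0.1 0;0 0 -0.1 0;0 0 -0.08 0;0 0 -0.08 0;0 0 -0.06 0;0 0 -0.04 0;0 0 -0.02 0;0 0 0 0;0 0 -0.005 0;0 0 0 0",
)

```text
t: 27.63
eef_pos: [648.9, 175.8, 90.5]
tcp_rot: [3.141, -0.0, 1.636]
ft_force: [0.5, -0.1, -1.0]
opening: 0.266
grip_force: 30.0
```

>>> drive_tool(
  deltas="0 0 -0.005 0;0 0 0 0;0 0 -0.005 0;0 0 0 0;0 0 0 0;0 0 0 0",
)

```text
t: 28.13
eef_pos: [649.0, 175.8, 89.6]
tcp_rot: [3.141, -0.0, 1.636]
ft_force: [-0.8, 0.1, 5.7]
opening: 0.266
grip_force: 30.0
```

Contact, so I release and rise clear.

>>> drive_tool(
  deltas="0 0 0 0;0 0 0 0;0 0 0 0;0 0 0 0;0 0 0 0;0 0 0 0;0 0 0 0;0 0 0 0",
  gripper=0,
)

```text
t: 28.8
eef_pos: [648.7, 175.8, 89.1]
tcp_rot: [-3.142, 0.0, 1.636]
ft_force: [-0.5, 0.5, -0.5]
opening: 0.772
grip_force: 0.0
```

>>> drive_tool(
  deltas="0 0 0.1 0;0 0 0.25 0;0 0 0.35 0;0 0 0.35 0;0 0 0.35 0;0 0 0.35 0;0 0 0.3 0;0 0 0.2 0;0 0 0 0",
)

```text
t: 29.55
eef_pos: [649.6, 176.0, 320.3]
tcp_rot: [3.133, -0.001, 1.636]
ft_force: [0.2, -0.4, 0.3]
opening: 1.002
grip_force: 0.0
```

>>> drive_tool(
  deltas="-0.2 -0.1 0 0;-0.3 -0.15 0 0;-0.3 -0.15 0 0;-0.3 -0.15 0 0;-0.3 -0.15 0 0;-0.2 -0.1 0 0;0 0 0 0;0 0 0 0;0 0 0 0;0 0 0 0",
)

```text
t: 30.38
eef_pos: [489.5, 96.1, 314.0]
tcp_rot: [3.142, -0.0, 1.636]
ft_force: [1.1, 0.0, 0.4]
opening: 1.0
grip_force: 0.0
```

```bash
python3 - <<'E'
from m import *
H.update(b60=113,b125=135,b250=161,b30=95)
g=dict(b30=(651,175),b60=(657,80),b250=(669,-111),b125=(663,-16),big=(676,-206),vial=(643,270))
I=[]
for n in("scene","side"):
    im,d,W=cloud(n); I.append(im)
    for k,o in caps(im,W,g).items(): print(n,k,o and (o[0].round(1),o[2]))
s,im,W,T,K=wrist("w6"); print(s["t"],s["eef_pos"])
for k in g: print(k,wcap(W,T,K,k,g[k]))
cv2.imwrite("pics/v6.png",np.hstack([cv2.resize(I[0][120:300,120:400],(400,300)),cv2.resize(I[1][80:290,200:440],(400,300))])[...,::-1])
E
```

```text
scene b30 (array([652.6, 175. ,  93.7]), 89)
scene b60 (array([658.2,  79.9, 111.5]), 108)
scene b250 (array([ 672. , -111.5,  160. ]), 148)
scene b125 (array([664.8, -15.1, 133.7]), 129)
scene big (array([ 677.6, -204.3,  192.1]), 205)
scene vial (array([645.3, 271. ,  73.1]), 72)
side b30 (array([648.3, 169.9,  94. ]), 37)
side b60 (array([652.8,  72.3, 112.4]), 42)
side b250 (array([ 665.4, -120.8,  160.1]), 108)
side b125 (array([658.7, -23.6, 134.3]), 66)
side big (array([ 669.9, -213.4,  192.4]), 205)
side vial (array([641.9, 269. ,  74. ]), 27)
30.4833 [489.37815247  96.07420147 313.75852161]
b30 (array([647.5, 174.9,  94.1]), array([646.8, 174.8,  95. ]), 420, array([27., 27.,  8.]))
b60 (array([653.5,  79.8, 112.1]), array([652.9,  80.2, 113. ]), 498, array([30., 31.,  8.]))
b250 None
b125 None
big None
vial (array([640.7, 270.7,  74.1]), array([640.3, 270.4,  75. ]), 343, array([22., 23.,  8.]))
```

View pics/v6.png

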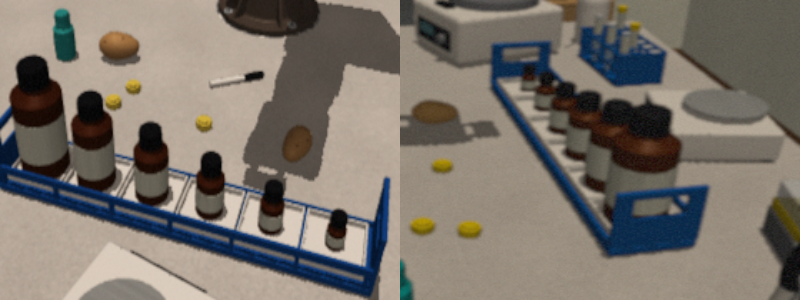

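The six bottles stand upright in steadily falling order, each centred in its tray. The big bottle and vial are unmoved in the scene view, and the arm is clear.

```bash
python3 -c "
from cell import env
print(env.job_done())"
```

```text
the job is handed in; nothing more can be done
None
```

All four bottles stand upright and released in the rack trays, measured within about 3 mm of their centres and in falling order from the big bottle to the vial; the job was handed in at about 30 s on the robot's clock, and no verdict was returned.

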